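# Seat a whetstone in its spring-jaw holder

### The job

Set the whetstone in its holder ready for sharpening: hold it tilted, put its lower end in first against the sprung jaw, push that jaw back with it, and rock the other end down until the stone drops in between the two jaws and lies flat on the pad, then let go. Both stone and jaws are easily damaged, so feel your way and never force it, and leave the other things on the worktop alone.

Things in the scene. Friction and masses are not known exactly. Their poses are not given: they have to be found in the camera images.
- whetstone: whetstone: plain rectangular block (all sizes in mm), 150 long (its x) x 50 wide (its y) x 25 thick (its z), about 0.42 kg, a white fine layer on top of a grey coarse one; lies flat on the worktop at the left. Origin: centre of its underside. Either end may go in first; the white layer stays up. Grip it across its 50 mm width at mid length.
- stone_holder: whetstone holder, fixed to the worktop: bamboo base 222 x 76, 14 high, its x running along it from a fixed steel jaw to a sprung one. Clear length between the jaws: 145 at rest, 151.5 with the sprung jaw right back, for a stone of 150. Over 50 N in all on the holder chips the stone. Origin: on the centre line at worktop level, 75 from the fixed jaw's face
- seat (a point): middle of the seat, on top of the black rubber pad, 16 above the worktop: where the centre of the stone's underside belongs. Axes as the holder's
- fixed_jaw (a point): middle of the top edge of the fixed jaw's upright face: x = -75 in the holder, 28 above the worktop (12 above the pad). The jaw is 58 wide and rigid
- guide_mouth (a point): mid-point between the two side guides next to the sprung jaw, at pad height, x = +50. Four steel clips (x = 34 to 66 and -71 to -39), 52 apart up to 6 above the pad; above that each flares outwards, 4.5 over the next 5 of height. Between x = -39 and 34 nothing rises above the pad: room for fingers beside the stone
- sprung_jaw: sprung jaw: steel bar 48 wide, 12 thick, 11.5 high, two coil springs and a bracket 32 high behind it. Origin: lower edge of its face, mid width; x = +70 in the holder, 16.5 above the worktop. Slides only along the holder's x: 6.5 back to a hard stop, 5 with a stone seated. The springs resist with about 5 N at first and 8 N at the stop; more than 15 N on it bends it
- scissors: pair of kitchen scissors lying flat, 87 x 199 x 9; origin under the middle. Bystander, to be left alone
- tumbler: clear drinking glass, 81 across, 91 high; origin at the centre of its underside. Bystander, to be left alone
- dish_brush: wooden dish brush lying on its bristles, 54 x 250 x 42; origin under the middle. Bystander, to be left alone
- teaspoon: steel teaspoon, 130 x 27 x 11; origin under the middle. Bystander, to be left alone
- lemon_0: lemon, 78 x 55 x 56; origin under the middle. Bystander, to be left alone
- peeler: vegetable peeler with a dark handle, 170 x 25 x 18; origin under the middle. Bystander, to be left alone
- bench_scraper: steel dough scraper with a wooden grip, 106 x 152 x 21; origin under the middle. Bystander, to be left alone
Not all that is in view belongs to the job. There is more than one size of the whetstone; the job needs the larger.

How it is judged:
On the way, in this order (a step that is already met when the one before it is completed fails the run):
1. the whetstone is lifted clear of the worktop (height (world z) of whetstone above 0.03 m), for 0.1 s.
2. the whetstone, still tilted, has pushed the sprung jaw back by 3 mm or more (angle between whetstone's own z axis and vertical above 0.05 rad and x of sprung_jaw in the frame of stone_holder above 0.073 m and contact force between whetstone and sprung_jaw above 1 N), for 0.1 s.
At the end, for the whole second after the job is handed in: The whetstone lies at rest and flat (tilt under 0.012 rad) on the pad between the jaws, fine layer up: its underside's centre within 3 mm of the seat along and across and 1.5 mm in height, its length in line with the holder (0.03 rad), the sprung jaw pressed back over 3 mm by it (x of whetstone in the frame of seat between -0.003 and 0.003 m and y of whetstone in the frame of seat between -0.003 and 0.003 m and z of whetstone in the frame of seat between -0.0015 and 0.0015 m and angle between whetstone's own z axis and vertical below 0.012 rad and angle between the x axis of whetstone and the x axis of stone_holder, either way round below 0.03 rad and x of sprung_jaw in the frame of stone_holder above 0.073 m and linear speed of whetstone below 0.01 m/s); the robot touches nothing.
It fails at once if the whetstone presses on the sprung jaw with more than 15 N (contact force between whetstone and sprung_jaw above 15 N).
It fails at once if the whetstone and the holder press on each other with more than 50 N in all (contact force between whetstone and stone_holder above 50 N).
It fails at once if a bystander is moved by more than 15 mm (distance of any of scissors, tumbler, dish_brush, teaspoon, lemon_0, peeler, bench_scraper from where it was at the start of the episode above 0.015 m).
It also fails if it takes over 69 s, if anything falls off the work surface, if the arm or the gripper's body presses on something with over 40 N, if the wrist force passes 120 N, or if a joint passes its speed limit or range.

### The arm

A 7-joint arm with a two-finger parallel gripper is mounted at the origin on a cart in front of the work surface, level with it; the furniture and walls round the work are solid. World frame = base frame: x ahead of the robot, y to its left, z up, the work surface at z = 0. Lengths are in m, angles in rad, forces in N, time in s.
With the tool pointing down it reaches from about 0.4 to 0.85 m from the base axis. Payload 4.5 kg.
Tool frame: the origin (TCP) lies on the centre line of the jaws, within the pads' length; the fingertips stand 14 mm ahead of it and the grasp point (between the pads) lies 5 mm behind it; z points along the fingers, y is the line along which they close (so a half turn about z gives the same grasp; the last joint's range is limited). The gripper opens to 85 mm and grips with 20 to 120 N. Pads are 22 mm wide; open, the fingers measure 114 mm over their backs; the gripper's body (76 mm by 85 mm) begins 54 mm behind the grasp point. The pads swing forward as they close: fully open they stand 13 mm farther back than shut.
Start: joints at [-1.216, 0.689, -0.195, 1.565, 0.157, 0.902, -0.215], TCP at [0.197, 0.593, 0.245] pointing down, gripper open.
Joint ranges: [-3.01, 3.01], [-0.46, 2.08], [-1.47, 1.51], [0.13, 2.56], [-1, 4.14], [0.04, 2.09], [-2.66, 2.66]. Speed limits (rad/s): [2.57, 2.57, 3.14, 3.14, 3.14, 3.14, 3.14].

### API

Orientations are given as a unit quaternion [w, x, y, z].
In Python, from plant import sensors, cams, workorder gives the robot as it stands. The module is installed in compiled form; this text tells all that it offers.
- The arm moves only by the tool apply_moves, never from a script. Its arguments are lists of equal length, an entry for each row: "delta_pos": the shift along the tool's x, y, z in units of 100 mm (1.0 is 100 mm), a list of three; "twist": the turn about the tool's z in units of 30 degrees (1.0 is 30 degrees). In form: {"delta_pos": [[dx, dy, dz], ...], "twist": [twist, ...]}. A call has 1 to 12 rows; each row is the pose to reach, as a shift and turn from the pose commanded when the call began, along the tool's axes at that moment; what a row does not reach only later rows make up. A row lasts 1/10 s, in which the tool goes at most 50 mm and 8.59 degrees, less where a joint would pass 70% of its speed; a pose out of reach is approached as far as the arm can. A call with a number of a shift or a turn outside -1 to 1 is refused whole. A call with a gripper value outside its range is refused whole. "claw" is the finger opening in mm, from 0 to 85.4, set as the call begins (left out, the last holds). The fingers move at their own pace and stop on an object; "newtons" is the grip in N (left out, the last holds). Time passes only in rows, so rows that repeat a pose let the fingers close. It gives the time, the measured TCP pose, the force, the opening and the grip force at its end, in the units of the state.
- sensors.sense(): the state, without advancing time (a new reading comes with each control period).
- cams.grab_frame(name): name is "scene" or "top"; returns a dict with "img" (384x512x3 uint8, red, green, blue), "camera_matrix" (3x3 intrinsics, pixels), "R" (3x3) and "t" (3): a world point X has camera coordinates R X + t. Camera axes: x right, y down, z forward; pixel columns grow to the right and rows downward; lengths in m; the calibration is good to about 2 mm. A picture is of the moment at which its call begins. There is no depth.
- workorder.sign_off(): hands the job in; it is judged then, once.
Trained networks look in the newest picture that a camera, given by its name, has taken for a name from the list of things; names that differ only in an ending like _2 or _b are one class to them, and where a whole thing is asked for, a point or a joint stands for the part that bears it (a point fixed in the world has none). Each returns a list of dicts, best first, with "confidence" (0 to 1); they miss things now and then, are a little off and sometimes report something else, mostly with a low value. They report only what shows in the picture. A call takes as long as a camera call. They do not tell look-alikes from the thing itself.
- cams.masks_of(camera, query): "pixels" (384x512 bool, what is visible of it) and "pixel" ([column, row] in pixels, amid what is visible of it).
The state is a dict: "t": time; "joint_pos": joint angles; "joint_vel": joint speeds; "effort": joint torques, N m; "tool_pos": TCP position; "tcp_rot": TCP orientation; "contact_force": force on the tool from outside, world axes, zero at the start; "ft_torque": the same for the moment, N m; "width": finger opening in m; "grip_force": force on a finger pad.
Only numpy, scipy, OpenCV 4.12 (cv2) and the standard library are available. Lean on these libraries where they do the work, as an engineer would, in place of code of your own. Each camera call takes 0.05 s, during which the arm holds its last target. There are 200 camera calls.

## Working session

There is one attempt and no reset: what is moved stays moved. The work goes in short steps, Python scripts to look and compute and a tool call to move; the robot and the scene stay as the last step left them, time stands still between calls to the robot, and variables do not carry over. Pictures are saved under pics/ and viewed, at most 12 in all, crops included, and the job is handed in when it is done.

Besides the shell and the picture viewer there is one more tool, called after "Call:" by a JSON object that holds its "name" and its "arguments", one argument or row to a line. apply_moves: Moves the arm, as the interface text tells. Its arguments: {"type":"object","properties":{"delta_pos":{"type":"array"},"twist":{"type":"array"},"claw":{"type":"number"},"newtons":{"type":"number"}},"required":["delta_pos","twist"]}

```bash
mkdir -p pics
cat > h.py <<'E'
import numpy as np, cv2
from plant import sensors, cams, workorder
def ray(f,px):
    K,R,t=np.array(f["camera_matrix"]),np.array(f["R"]),np.array(f["t"])
    d=R.T@np.linalg.solve(K,[px[0],px[1],1.]); return -R.T@t,d
def at_z(f,px,z):
    c,d=ray(f,px); return c+d*(z-c[2])/d[2]
def proj(f,P):
    K,R,t=np.array(f["camera_matrix"]),np.array(f["R"]),np.array(f["t"])
    q=K@(R@np.array(P)+t); return q[:2]/q[2]
def save(f,n,crop=None,s=1):
    im=cv2.cvtColor(f["img"],cv2.COLOR_RGB2BGR)
    if crop: x0,y0,x1,y1=crop; im=im[y0:y1,x0:x1]
    cv2.imwrite("pics/"+n,cv2.resize(im,None,fx=s,fy=s,interpolation=cv2.INTER_CUBIC))
E
python3 - <<'E'
from h import *
np.set_printoptions(precision=4,suppress=True)
s=sensors.sense(); print(s)
for c in("scene","top"):
    f=cams.grab_frame(c); save(f,c+"0.png",s=1.5); print(c,"cam at",-np.array(f["R"]).T@f["t"])
    for q in("whetstone","stone_holder","sprung_jaw","fixed_jaw"):
        for m in cams.masks_of(c,q):
            p=np.argwhere(m["pixels"])[:,::-1].astype(np.float32)
            print(q,round(m["confidence"],2),m["pixel"],len(p),cv2.minAreaRect(p), at_z(f,m["pixel"],0.02))
E
```

```text
{'t': 0.0, 'joint_pos': array([-1.2162,  0.69  , -0.1945,  1.5664,  0.1573,  0.9025, -0.2151]), 'joint_vel': array([-0.0004,  0.    , -0.0011,  0.0003, -0.0007,  0.002 , -0.0007]), 'effort': array([  0.0006, -53.963 ,  -1.2663, -15.8545,   0.0091,   0.0094,
         0.    ]), 'tool_pos': array([0.1969, 0.5925, 0.2445]), 'tcp_rot': array([-0.0001,  0.1597,  0.9872, -0.0009]), 'contact_force': array([ 0.0997,  0.0741, -0.0485]), 'ft_torque': array([-0.0144, -0.0107,  0.0055]), 'grip_force': 0.0, 'width': 0.08535801894144639}
scene cam at [ 0.0731 -0.7765  0.8528]
whetstone 0.86 [240.0, 230.4] 452 ((241.63514709472656, 232.18919372558594), (36.82537078857422, 12.987520217895508), 9.462322235107422) [ 0.4289 -0.0028  0.02  ]
whetstone 0.6 [222.6, 195.9] 658 ((221.8018798828125, 195.05661010742188), (38.735679626464844, 17.994234085083008), 74.05460357666016) [0.4482 0.1565 0.02  ]
stone_holder 0.65 [222.7, 196.2] 654 ((221.82325744628906, 194.69903564453125), (39.5032844543457, 17.550745010375977), 73.61045837402344) [0.4478 0.1551 0.02  ]
stone_holder 0.65 [267.8, 267.0] 124 ((261.14880
[... 953 characters left out ...]
ne_holder 0.69 [329.6, 204.6] 1554 ((328.0794982910156, 203.00181579589844), (23.24399757385254, 67.80067443847656), 1.3019527196884155) [ 0.4927 -0.1618  0.02  ]
sprung_jaw 0.58 [324.6, 222.2] 29 ((328.0, 223.0), (2.0, 12.0), 90.0) [ 0.4355 -0.1445  0.02  ]
sprung_jaw 0.55 [330.1, 204.9] 1502 ((327.9241943359375, 203.47329711914062), (23.21700096130371, 66.9056396484375), 0.9710219502449036) [ 0.4917 -0.1634  0.02  ]
fixed_jaw 0.63 [327.5, 202.9] 1568 ((328.544921875, 203.0237579345703), (24.221019744873047, 67.7779541015625), 1.3019527196884155) [ 0.4983 -0.1551  0.02  ]
fixed_jaw 0.47 [264.8, 160.6] 540 ((264.5, 158.5), (25.455841064453125, 25.45584487915039), 45.0) [0.6388 0.0487 0.02  ]
```

View pics/scene0.png

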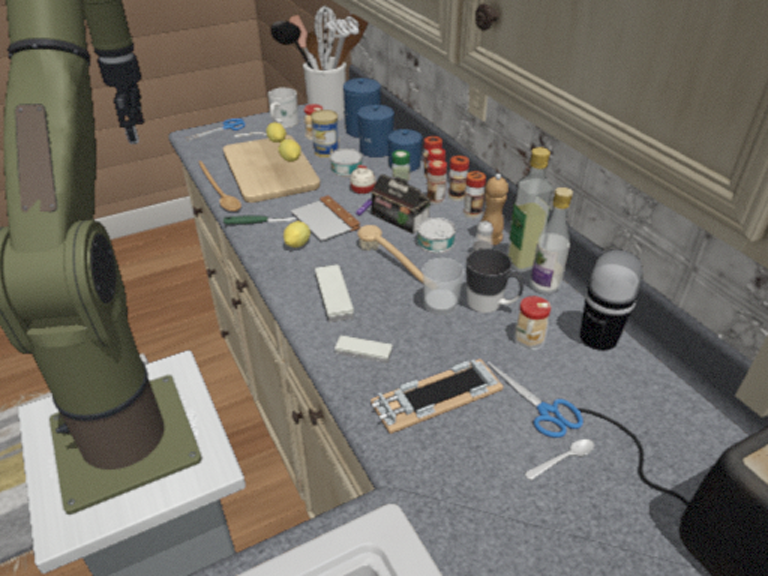

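Run:
```python
import cv2
a=cv2.imread('pics/top0.png')
im=a[int(130*1.5):int(260*1.5),int(180*1.5):int(380*1.5)]
cv2.imwrite('pics/top0c.png',cv2.resize(im,(800,520),interpolation=cv2.INTER_CUBIC))
```

```text
(no output)
```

View pics/top0c.png

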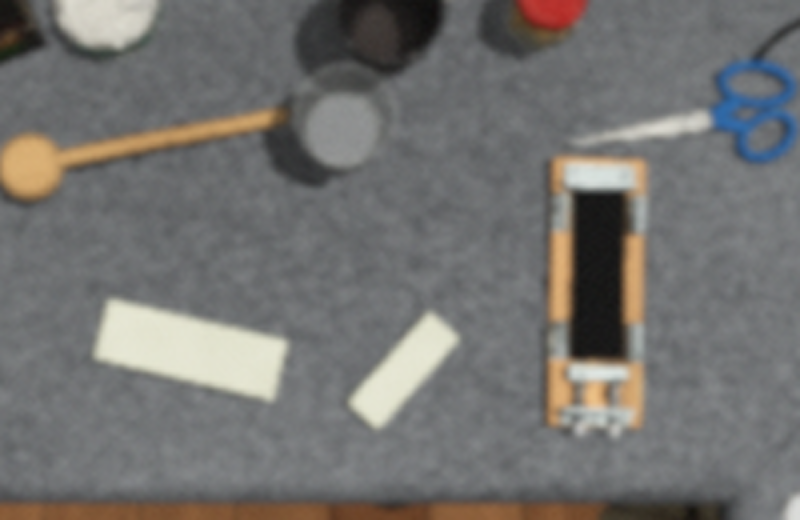

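The larger whetstone is at about (332,290) in the scene view, and the smaller look-alike at (362,347). In the holder the sprung jaw faces the robot (crop 598,372) and the fixed jaw is at the far end (598,178). Next I'll fit boxes to the stone and the holder.

```bash
cat >> h.py <<'E'
from scipy.optimize import minimize
def hull(f,p,L,W,z0,z1,cx=0):
    c,s=np.cos(p[2]),np.sin(p[2])
    P=[[p[0]+c*(a+cx)-s*b,p[1]+s*(a+cx)+c*b,z] for a in(-L/2,L/2) for b in(-W/2,W/2) for z in(z0,z1)]
    return cv2.convexHull(np.array([proj(f,q) for q in P],np.float32))[:,0]
def fit(obs,p0,*dims):
    def cost(p):
        e=0
        for f,m in obs:
            a=np.zeros((384*4,512*4),np.uint8)
            cv2.fillPoly(a,[np.round(((hull(f,p,*dims)+.5)*4-.5)*16).astype(np.int32)],255,shift=4)
            e+=np.abs(cv2.resize(a,(512,384),interpolation=cv2.INTER_AREA)/255.-m).sum()
        return e
    p0=np.array(p0)
    r=minimize(cost,p0,method="Nelder-Mead",options=dict(initial_simplex=[p0,p0+[.008,0,0],p0+[0,.008,0],p0+[0,0,.08]],xatol=1e-4,fatol=.1))
    return r.x,r.fun
def near(f,xy,r):
    q=np.array([proj(f,[xy[0]+a,xy[1]+b,0.01]) for a in(-r,r) for b in(-r,r)]).astype(int)
    m=np.zeros((384,512),bool); m[q[:,1].min():q[:,1].max(),q[:,0].min():q[:,0].max()]=1; return m
def white(f,xy,r=.11):
    im=f["img"].astype(int); m=(im.min(2)>150)&near(f,xy,r)
    n,l,st,_=cv2.connectedComponentsWithStats(m.astype(np.uint8)); return (l==1+st[1:,4].argmax()).astype(float)
def orange(f,xy,r=.15):
    im=f["img"].astype(int); m=((im[...,0]-im[...,2])>45)&near(f,xy,r)
    m=cv2.morphologyEx(m.astype(np.uint8),cv2.MORPH_CLOSE,np.ones((3,3)))
    n,l,st,_=cv2.connectedComponentsWithStats(m)
    o=np.zeros((384,512),np.uint8); P=np.argwhere(np.isin(l,1+np.where(st[1:,4]>25)[0]))[:,::-1]
    cv2.fillPoly(o,[cv2.convexHull(P.astype(np.int32))],1); return o.astype(float)
E
python3 - <<'E'
from h import *
np.set_printoptions(precision=4,suppress=True)
F={c:cams.grab_frame(c) for c in("scene","top")}
for n,fn,xy,p0,d in(("stone",white,(.443,.175),(.443,.178,1.35),(.15,.05,.012,.025)),("holder",orange,(.49,-.162),(.49,-.162,np.pi),(.222,.076,0,.014))):
    M={c:fn(F[c],xy) for c in F}
    for cs in(["scene"],["top"],["scene","top"]):
        print(n,cs,*fit([(F[c],M[c]) for c in cs],p0,*d),[M[c].sum() for c in cs])
f=F["top"]
for z in(.0165,.028):
    print("fixed jaw edge",at_z(f,((598/4+180),187/4+130),z),"sprung face",at_z(f,((598/4+180),364/4+130),z))
E
```

```text
stone ['scene'] [0.4549 0.1743 1.3397] 28.996078431372553 [np.float64(583.0)]
stone ['top'] [0.4542 0.1715 1.3371] 30.57254901960784 [np.float64(736.0)]
stone ['scene', 'top'] [0.4544 0.1725 1.3466] 70.12156862745098 [np.float64(583.0), np.float64(736.0)]
holder ['scene'] [ 0.5677 -0.1474  3.321 ] 1282.7333333333333 [np.float64(3257.0)]
holder ['top'] [ 0.5004 -0.1612  3.1007] 51.23137254901961 [np.float64(1645.0)]
holder ['scene', 'top'] [ 0.5038 -0.1602  3.1217] 1696.7607843137253 [np.float64(3257.0), np.float64(1645.0)]
fixed jaw edge [ 0.5847 -0.1639  0.0165] sprung face [ 0.4395 -0.161   0.0165]
fixed jaw edge [ 0.5832 -0.1621  0.028 ] sprung face [ 0.4391 -0.1592  0.028 ]
```

Call:
{"name": "apply_moves", "arguments": {
  "delta_pos": [
    [0,0,0],
    [0,0,0],
    [0,0,0],
    [0,0,0]
  ],
  "twist": [0.28,0.56,0.84,1.0]
}}

```text
t: 1.0
tool_pos: [0.197, 0.5932, 0.2454]
tcp_rot: [0.0, 0.412, 0.911, 0.0]
contact_force: [0.2, -0.2, 0.9]
width: 0.0855
grip_force: 0.0
```

Call:
{"name": "apply_moves", "arguments": {
  "delta_pos": [
    [-0.4,-0.07,0],
    [-0.8,-0.14,0],
    [-1,-0.17,0],
    [-1,-0.17,0]
  ],
  "twist": [0.28,0.56,0.84,1.0]
}}

```text
t: 1.4
tool_pos: [0.2539, 0.5034, 0.2456]
tcp_rot: [0.002, 0.636, 0.772, -0.0]
contact_force: [-0.8, -0.4, -0.5]
width: 0.0855
grip_force: 0.0
```

```bash
cat >> h.py <<'E'
def go(x,y,z,yaw):
    s=sensors.sense(); q=s["tcp_rot"]; a=2*np.arctan2(q[2],q[1]); X=np.array([np.cos(a),np.sin(a)]); Y=np.array([X[1],-X[0]])
    d=np.array([x,y])-s["tool_pos"][:2]; t=(a-yaw+np.pi)%(2*np.pi)-np.pi
    print("delta %.3f %.3f %.3f"%(X@d*10,Y@d*10,(s["tool_pos"][2]-z)*10),"twist %.3f"%(t/np.radians(30)),"yaw",round(np.degrees(a),2),"pos",np.round(s["tool_pos"],4),"F",np.round(s["contact_force"],1),"t",s["t"])
E
python3 -c "
from h import *
go(.4544,.1725,.1,1.343)"
```

```text
delta -3.631 1.336 1.456 twist 0.802 yaw 101.0 pos [0.2539 0.5034 0.2456] F [-0.8 -0.4 -0.5] t 1.4
```

Call:
{"name": "apply_moves", "arguments": {
  "delta_pos": [
    [-0.4,0.15,0],
    [-0.8,0.3,0],
    [-1,0.37,0]
  ],
  "twist": [0.28,0.56,0.8]
}}

```text
t: 1.7
tool_pos: [0.3094, 0.4129, 0.2456]
tcp_rot: [0.001, 0.782, 0.623, -0.0]
contact_force: [0.2, 0.2, 0.6]
width: 0.0851
grip_force: 0.0
```

```bash
python3 -c "
from h import *
go(.4544,.1725,.1,1.343)"
```

```text
delta -2.019 1.951 1.456 twist 0.004 yaw 77.06 pos [0.3094 0.4129 0.2456] F [0.2 0.2 0.6] t 1.7
```

Call:
{"name": "apply_moves", "arguments": {
  "delta_pos": [
    [-0.35,0.35,0],
    [-0.7,0.7,0],
    [-1,0.97,0]
  ],
  "twist": [0,0,0]
}}

```text
t: 2.0
tool_pos: [0.382, 0.2959, 0.2456]
tcp_rot: [0.0, 0.78, 0.626, 0.0]
contact_force: [0.1, -1.4, -0.4]
width: 0.0856
grip_force: 0.0
```

Call:
{"name": "apply_moves", "arguments": {
  "delta_pos": [
    [-0.35,0.35,0],
    [-0.7,0.7,0],
    [-1,0.97,0.2],
    [-1,0.97,0.6],
    [-1,0.97,0.6],
    [-1,0.97,0.6]
  ],
  "twist": [0,0,0,0,0,0]
}}

```text
t: 2.6
tool_pos: [0.4532, 0.1804, 0.1854]
tcp_rot: [-0.001, 0.779, 0.627, -0.001]
contact_force: [0.1, 1.1, 0.3]
width: 0.0858
grip_force: 0.0
```

```bash
python3 -c "
from h import *
go(.4544,.1725,.016,1.343)
F={c:cams.grab_frame(c) for c in('scene','top')}
for c in F:
  for m in cams.masks_of(c,'whetstone'): print(c,m['pixel'],m['confidence'])
save(F['scene'],'s1.png',(150,100,350,300),3)"
```

```text
delta -0.074 0.029 1.694 twist 0.025 yaw 77.69 pos [0.4532 0.1804 0.1854] F [0.1 1.1 0.3] t 2.6
scene [222.8, 195.7] 0.97
scene [241.9, 230.1] 0.78
top [279.0, 220.6] 0.63
top [237.6, 222.4] 0.55
```

View pics/s1.png

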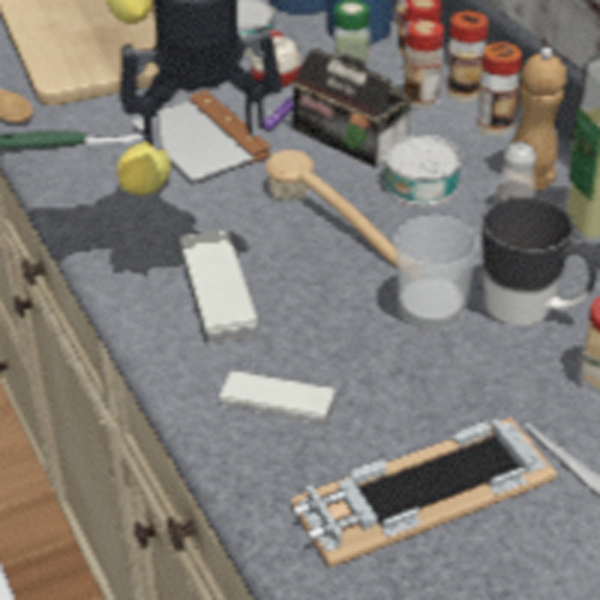

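The stone sits in clear view at crop (217,285), with the open gripper above and behind it and nothing in the way of the descent.

Call:
{"name": "apply_moves", "arguments": {
  "delta_pos": [
    [-0.08,0.03,0.4],
    [-0.08,0.03,0.8],
    [-0.08,0.03,1.0],
    [-0.08,0.03,1.0]
  ],
  "twist": [0.02,0.02,0.02,0.02]
}}

```text
t: 3.2
tool_pos: [0.4539, 0.1716, 0.084]
tcp_rot: [-0.001, 0.782, 0.623, -0.001]
contact_force: [-0.3, -0.1, 0.6]
width: 0.0855
grip_force: 0.0
```

```bash
python3 -c "
from h import *
go(.4544,.1725,.016,1.343)"
```

```text
delta 0.010 0.003 0.680 twist 0.005 yaw 77.1 pos [0.4539 0.1716 0.084 ] F [-0.3 -0.1  0.6] t 3.2
```

Call:
{"name": "apply_moves", "arguments": {
  "delta_pos": [
    [0.01,0,0.25],
    [0.01,0,0.45],
    [0.01,0,0.6],
    [0.01,0,0.68],
    [0.01,0,0.68]
  ],
  "twist": [0,0,0,0,0]
}}

```text
t: 3.7
tool_pos: [0.4557, 0.1728, 0.0178]
tcp_rot: [0.0, 0.782, 0.623, 0.0]
contact_force: [-1.6, -0.5, 0.2]
width: 0.085
grip_force: 0.0
```

Call:
{"name": "apply_moves", "arguments": {
  "delta_pos": [
    [0,0,0],
    [0,0,0],
    [0,0,0],
    [0,0,0],
    [0,0,0],
    [0,0,0],
    [0,0,0],
    [0,0,0]
  ],
  "twist": [0,0,0,0,0,0,0,0],
  "claw": 40,
  "newtons": 35
}}

```text
t: 4.5
tool_pos: [0.4547, 0.1724, 0.0183]
tcp_rot: [-0.0, 0.782, 0.623, -0.0]
contact_force: [-1.7, 0.6, 6.3]
width: 0.0495
grip_force: 36.3
```

Call:
{"name": "apply_moves", "arguments": {
  "delta_pos": [
    [0,0,-0.1],
    [0,0,-0.3],
    [0,0,-0.6],
    [0,0,-0.9],
    [0,0,-0.9]
  ],
  "twist": [0,0,0,0,0]
}}

```text
t: 5.0
tool_pos: [0.4571, 0.1727, 0.1106]
tcp_rot: [0.001, 0.783, 0.623, 0.003]
contact_force: [0.8, -0.1, -5.9]
width: 0.0491
grip_force: 39.4
```

```bash
python3 -c "
from h import *
go(.511,-.1612,.105,0)
f=cams.grab_frame('scene');save(f,'s2.png',(150,100,350,300),3)"
```

```text
delta -3.132 1.276 0.056 twist 2.567 yaw 77.0 pos [0.4571 0.1727 0.1106] F [ 0.8 -0.1 -5.9] t 5.0
```

View pics/s2.png

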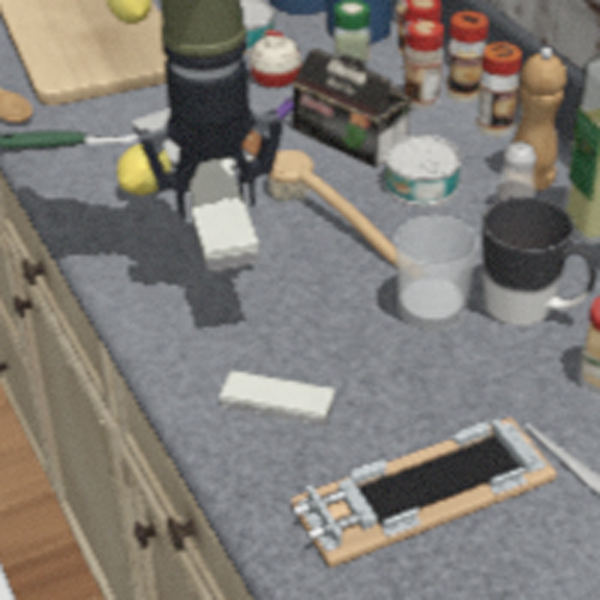

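The stone is held level, at crop (225,225), and clear of the worktop. I'm carrying it to the holder.

Call:
{"name": "apply_moves", "arguments": {
  "delta_pos": [
    [-0.25,0.1,0],
    [-0.5,0.2,0],
    [-0.75,0.3,0],
    [-1,0.4,0]
  ],
  "twist": [0.25,0.5,0.75,1.0]
}}

```text
t: 5.45
tool_pos: [0.4709, 0.0646, 0.1061]
tcp_rot: [-0.0, 0.918, 0.397, -0.001]
contact_force: [-0.1, -0.3, -4.5]
width: 0.049
grip_force: 39.3
```

```bash
python3 -c "
from h import *
go(.511,-.1612,.105,0)"
```

```text
delta -1.369 1.840 0.011 twist 1.558 yaw 46.73 pos [0.4709 0.0646 0.1061] F [-0.1 -0.3 -4.5] t 5.45
```

Call:
{"name": "apply_moves", "arguments": {
  "delta_pos": [
    [-0.17,0.23,0],
    [-0.34,0.46,0],
    [-0.51,0.69,0],
    [-0.68,0.92,0],
    [-0.7,0.94,0]
  ],
  "twist": [0.25,0.5,0.75,1.0,1.0]
}}

```text
t: 5.95
tool_pos: [0.4929, -0.0548, 0.1064]
tcp_rot: [0.002, 0.99, 0.144, -0.0]
contact_force: [0.3, -0.1, -6.1]
width: 0.0491
grip_force: 39.3
```

```bash
python3 -c "
from h import *
go(.511,-.1612,.105,0)"
```

```text
delta -0.129 1.071 0.014 twist 0.550 yaw 16.51 pos [ 0.4929 -0.0548  0.1064] F [ 0.3 -0.1 -6.1] t 5.95
```

Run:
```python
from h import *
np.set_printoptions(precision=4,suppress=True)
F={c:cams.grab_frame(c) for c in("scene","top")}; M={}
p0=(.5004,-.1612,3.12); d=(.222,.076,0,.014)
for c,f in F.items():
    g=np.zeros((384,512),np.uint8); cv2.fillPoly(g,[hull(f,p0,.24,.094,0,.014).astype(np.int32)],1)
    im=f["img"].astype(int); m=(((im[...,0]-im[...,2])>30)&(g>0)).astype(np.uint8)
    n,l,st,_=cv2.connectedComponentsWithStats(m)
    P=np.argwhere(np.isin(l,1+np.where(st[1:,4]>15)[0]))[:,::-1]
    M[c]=np.zeros((384,512),np.uint8); cv2.fillPoly(M[c],[cv2.convexHull(P.astype(np.int32))],1); M[c]=M[c].astype(float)
for cs in(["scene"],["top"],["scene","top"]): print(cs,*fit([(F[c],M[c]) for c in cs],p0,*d))
ims=[]
for c,b in(("scene",(235,225,345,295)),("top",(300,160,356,243))):
    im=cv2.cvtColor(F[c]["img"],cv2.COLOR_RGB2BGR); x0,y0,x1,y1=b
    ims.append(cv2.resize(im[y0:y1,x0:x1],None,fx=430/(x1-x0) if c=="scene" else 5,fy=430/(x1-x0) if c=="scene" else 5,interpolation=cv2.INTER_CUBIC))
h=max(i.shape[0] for i in ims); ims=[cv2.copyMakeBorder(i,0,h-i.shape[0],0,0,0) for i in ims]
cv2.imwrite("pics/h1.png",np.hstack(ims))
```

```text
['scene'] [ 0.5015 -0.1602  3.1088] 322.60784313725486
['top'] [ 0.5017 -0.1638  3.1278] 277.80392156862746
['scene', 'top'] [ 0.5017 -0.1619  3.1001] 656.243137254902
```

View pics/h1.png

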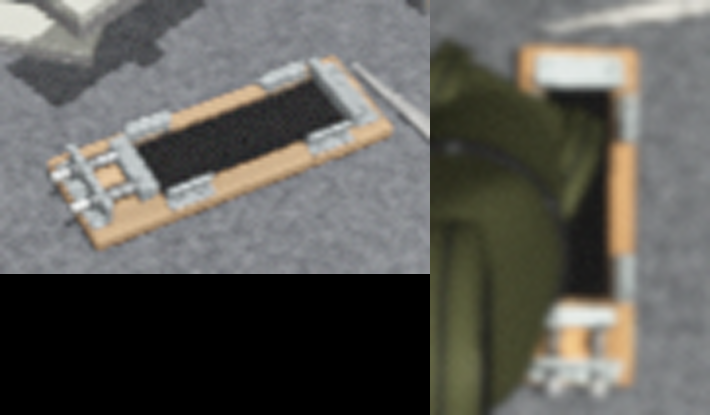

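Run:
```python
from h import *
np.set_printoptions(precision=4,suppress=True)
f=cams.grab_frame("scene")
p=lambda u,v:(235+(u+.5)/3.909-.5,225+(v+.5)/3.909-.5)
for n,u,v,z in(("nearL",50,162,.014),("farL",335,56,.014),("farR",392,122,.014),("nearR",98,235,.014),
 ("fixed top L",313,62,.028),("fixed top R",352,120,.028),("sprung top L",128,138,.028),("sprung top R",157,192,.028),
 ("pad far L",309,80,.016),("pad far R",345,120,.016),("pad near L",137,143,.016),("pad nearR",162,188,.016)):
    print(n,at_z(f,p(u,v),z)[:2])
go(.511,-.1612,.105,0)
```

```text
nearL [ 0.3907 -0.123 ]
farL [ 0.6108 -0.1305]
farR [ 0.6094 -0.1997]
nearR [ 0.3902 -0.1905]
fixed top L [ 0.5852 -0.1389]
fixed top R [ 0.5781 -0.1955]
sprung top L [ 0.4398 -0.1396]
sprung top R [ 0.434  -0.1878]
pad far L [ 0.5806 -0.1427]
pad far R [ 0.5813 -0.1848]
pad near L [ 0.4482 -0.137 ]
pad nearR [ 0.4437 -0.1779]
delta -0.145 1.129 0.013 twist 0.569 yaw 17.07 pos [ 0.4917 -0.049   0.1063] F [ 0.8  1.3 -5.3] t 6.1
```

```bash
python3 -c "
from h import *
go(.5168,-.1619,.08,np.radians(-2.2))"
```

```text
delta -0.091 1.153 0.263 twist 0.642 yaw 17.07 pos [ 0.4917 -0.049   0.1063] F [ 0.8  1.3 -5.3] t 6.1
```

Call:
{"name": "apply_moves", "arguments": {
  "delta_pos": [
    [-0.03,0.25,0],
    [-0.06,0.5,0],
    [-0.08,0.7,0],
    [-0.1,0.9,0],
    [-0.1,1.0,0]
  ],
  "twist": [0.2,0.4,0.55,0.62,0.63]
}}

```text
t: 6.6
tool_pos: [0.5127, -0.15, 0.1071]
tcp_rot: [0.001, 1.0, -0.017, -0.0]
contact_force: [0.5, 0.2, -5.0]
width: 0.0493
grip_force: 39.3
```

```bash
python3 -c "
from h import *
go(.5168,-.1619,.06,np.radians(-2.2))"
```

```text
delta 0.046 0.118 0.471 twist 0.008 yaw -1.95 pos [ 0.5127 -0.15    0.1071] F [ 0.5  0.2 -5. ] t 6.6
```

Call:
{"name": "apply_moves", "arguments": {
  "delta_pos": [
    [0.05,0.12,0],
    [0.05,0.12,0.2],
    [0.05,0.12,0.4],
    [0.05,0.12,0.45],
    [0.05,0.12,0.45]
  ],
  "twist": [0.01,0.01,0.01,0.01,0.01]
}}

```text
t: 7.1
tool_pos: [0.5167, -0.1596, 0.0616]
tcp_rot: [-0.001, 1.0, -0.019, -0.001]
contact_force: [-0.2, 0.0, -5.0]
width: 0.0494
grip_force: 39.2
```

```bash
python3 -c "
from h import *
go(.5168,-.1619,.05,np.radians(-2.2))
f=cams.grab_frame('scene');save(f,'s3.png',(220,205,360,305),5)"
```

```text
delta 0.002 0.023 0.116 twist 0.003 yaw -2.12 pos [ 0.5167 -0.1596  0.0616] F [-0.2  0.  -5. ] t 7.1
```

View pics/s3.png

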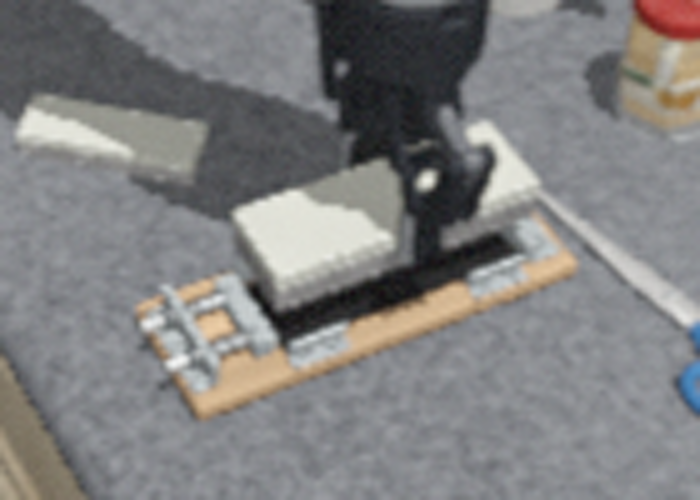

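The stone is above the holder and in line with it, its near end just short of the sprung jaw at crop (250,320). I'm feeling down onto the fixed jaw.

Call:
{"name": "apply_moves", "arguments": {
  "delta_pos": [
    [0,0.02,0.05],
    [0,0.02,0.09],
    [0,0.02,0.12],
    [0,0.02,0.14],
    [0,0.02,0.15],
    [0,0.02,0.15]
  ],
  "twist": [0,0,0,0,0,0]
}}

```text
t: 7.75
tool_pos: [0.517, -0.1622, 0.0472]
tcp_rot: [-0.0, 1.0, -0.019, -0.0]
contact_force: [-0.4, 0.1, -4.6]
width: 0.049
grip_force: 39.3
```

Call:
{"name": "apply_moves", "arguments": {
  "delta_pos": [
    [0,0,0.01],
    [0,0,0.02],
    [0,0,0.03],
    [0,0,0.03]
  ],
  "twist": [0,0,0,0]
}}

```text
t: 8.15
tool_pos: [0.5167, -0.1624, 0.0446]
tcp_rot: [-0.0, 1.0, -0.019, -0.0]
contact_force: [-2.5, -0.5, 1.8]
width: 0.0494
grip_force: 40.0
```

Call:
{"name": "apply_moves", "arguments": {
  "delta_pos": [
    [0,0,0.01],
    [0,0,0.02],
    [0,0,0.02]
  ],
  "twist": [0,0,0]
}}

```text
t: 8.45
tool_pos: [0.5163, -0.1624, 0.0421]
tcp_rot: [-0.0, 1.0, -0.019, -0.001]
contact_force: [-4.5, 1.0, 1.9]
width: 0.0491
grip_force: 40.1
```

Call:
{"name": "apply_moves", "arguments": {
  "delta_pos": [
    [0,0,0.01],
    [0,0,0.01]
  ],
  "twist": [0,0]
}}

```text
t: 8.65
tool_pos: [0.5165, -0.1623, 0.0411]
tcp_rot: [-0.0, 1.0, -0.019, -0.0]
contact_force: [-4.8, -1.1, 1.2]
width: 0.0494
grip_force: 40.2
```

Call:
{"name": "apply_moves", "arguments": {
  "delta_pos": [
    [0,0,0.01],
    [0,0,0.01]
  ],
  "twist": [0,0]
}}

```text
t: 8.85
tool_pos: [0.5167, -0.1623, 0.0406]
tcp_rot: [-0.0, 1.0, -0.019, -0.0]
contact_force: [-5.9, 0.4, 5.7]
width: 0.0491
grip_force: 40.7
```

Call:
{"name": "apply_moves", "arguments": {
  "delta_pos": [
    [0,0,0.005],
    [0,0,0.005]
  ],
  "twist": [0,0]
}}

```text
t: 9.05
tool_pos: [0.5167, -0.1624, 0.0406]
tcp_rot: [-0.0, 1.0, -0.019, -0.0]
contact_force: [-6.2, 0.5, 10.3]
width: 0.0493
grip_force: 41.3
```

Call:
{"name": "apply_moves", "arguments": {
  "delta_pos": [
    [0,0,-0.007],
    [-0.01,0,-0.007],
    [-0.02,0,-0.007],
    [-0.02,0,-0.007]
  ],
  "twist": [0,0,0,0]
}}

```text
t: 9.45
tool_pos: [0.5169, -0.1623, 0.0407]
tcp_rot: [0.0, 1.0, -0.019, 0.002]
contact_force: [0.6, -0.3, 1.2]
width: 0.0493
grip_force: 40.2
```

```bash
python3 -c "
from h import *
go(.5078,-.1615,.034,np.radians(-2.2))
f=cams.grab_frame('scene');save(f,'s4.png',(230,215,350,301),6)"
```

```text
delta -0.091 -0.005 0.067 twist 0.001 yaw -2.16 pos [ 0.5169 -0.1623  0.0407] F [ 0.6 -0.3  1.2] t 9.45
```

View pics/s4.png

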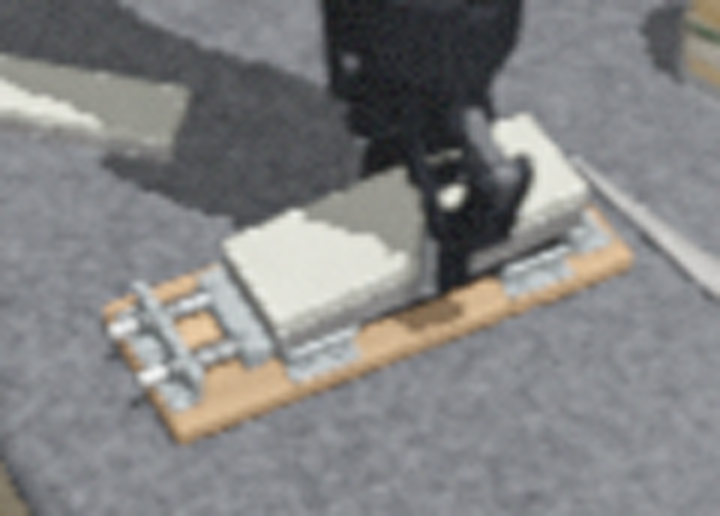

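The stone is tilted, with its near end down beside the sprung jaw (crop 280,330) and its far end on the fixed jaw (crop 560,200). Now I'll push towards the sprung jaw.

Call:
{"name": "apply_moves", "arguments": {
  "delta_pos": [
    [-0.01,0,0],
    [-0.02,0,0],
    [-0.02,0,0]
  ],
  "twist": [0,0,0]
}}

```text
t: 9.8
tool_pos: [0.5143, -0.1622, 0.0405]
tcp_rot: [0.0, 1.0, -0.019, 0.001]
contact_force: [5.0, 0.5, -1.0]
width: 0.0494
grip_force: 39.8
```

Call:
{"name": "apply_moves", "arguments": {
  "delta_pos": [
    [-0.01,0,0],
    [-0.02,0,0],
    [-0.02,0,0]
  ],
  "twist": [0,0,0]
}}

```text
t: 10.1
tool_pos: [0.5131, -0.1621, 0.0405]
tcp_rot: [0.0, 1.0, -0.019, 0.002]
contact_force: [4.8, -0.2, -3.2]
width: 0.0491
grip_force: 39.5
```

Call:
{"name": "apply_moves", "arguments": {
  "delta_pos": [
    [-0.01,0,0],
    [-0.02,0,0],
    [-0.02,0,0]
  ],
  "twist": [0,0,0]
}}

```text
t: 10.4
tool_pos: [0.5113, -0.162, 0.0404]
tcp_rot: [0.0, 1.0, -0.019, 0.002]
contact_force: [6.6, 0.3, -4.1]
width: 0.0494
grip_force: 39.4
```

Call:
{"name": "apply_moves", "arguments": {
  "delta_pos": [
    [-0.01,0,0],
    [-0.01,0,0],
    [-0.01,0,0]
  ],
  "twist": [0,0,0]
}}

```text
t: 10.7
tool_pos: [0.5105, -0.162, 0.0404]
tcp_rot: [0.0, 1.0, -0.019, 0.002]
contact_force: [6.9, 0.3, -4.7]
width: 0.049
grip_force: 39.4
```

Call:
{"name": "apply_moves", "arguments": {
  "delta_pos": [
    [-0.005,0,0],
    [-0.01,0,0],
    [-0.01,0,0]
  ],
  "twist": [0,0,0]
}}

```text
t: 11.0
tool_pos: [0.5098, -0.162, 0.0404]
tcp_rot: [0.001, 1.0, -0.018, 0.002]
contact_force: [8.1, -0.5, -5.9]
width: 0.0491
grip_force: 39.4
```

Call:
{"name": "apply_moves", "arguments": {
  "delta_pos": [
    [-0.005,0,0],
    [-0.01,0,0],
    [-0.01,0,0]
  ],
  "twist": [0,0,0]
}}

```text
t: 11.3
tool_pos: [0.509, -0.1619, 0.0404]
tcp_rot: [0.001, 1.0, -0.018, 0.002]
contact_force: [6.9, -0.1, -5.5]
width: 0.0492
grip_force: 39.4
```

Call:
{"name": "apply_moves", "arguments": {
  "delta_pos": [
    [-0.005,0,0],
    [-0.005,0,0],
    [-0.005,0,0]
  ],
  "twist": [0,0,0]
}}

```text
t: 11.6
tool_pos: [0.5086, -0.1619, 0.0404]
tcp_rot: [0.001, 1.0, -0.018, 0.003]
contact_force: [7.8, -1.1, -5.1]
width: 0.0488
grip_force: 39.4
```

Call:
{"name": "apply_moves", "arguments": {
  "delta_pos": [
    [-0.005,0,0],
    [-0.005,0,0],
    [-0.005,0,0]
  ],
  "twist": [0,0,0]
}}

```text
t: 11.9
tool_pos: [0.5083, -0.1619, 0.0404]
tcp_rot: [0.001, 1.0, -0.018, 0.003]
contact_force: [8.4, -0.1, -5.7]
width: 0.0491
grip_force: 39.4
```

```bash
python3 -c "
from h import *
go(.5078,-.1615,.034,np.radians(-2.2))
f=cams.grab_frame('scene');save(f,'s5.png',(230,215,350,301),6)"
```

```text
delta -0.005 -0.004 0.064 twist 0.003 yaw -2.11 pos [ 0.5083 -0.1619  0.0404] F [ 8.4 -0.1 -5.7] t 11.9
```

View pics/s5.png

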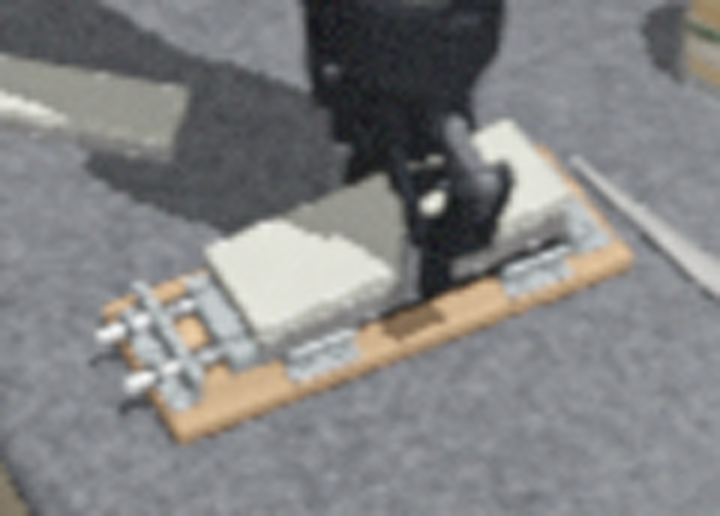

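The sprung jaw has been pushed back: its rods now stand out at crop (110,335). The far end is still raised, so I'll rock it down gently and see whether it clears the fixed jaw.

Call:
{"name": "apply_moves", "arguments": {
  "delta_pos": [
    [0,0,0.005],
    [0,0,0.01],
    [0,0,0.01]
  ],
  "twist": [0,0,0]
}}

```text
t: 12.25
tool_pos: [0.5084, -0.1619, 0.0397]
tcp_rot: [0.001, 1.0, -0.018, 0.003]
contact_force: [8.3, 0.3, -1.1]
width: 0.0493
grip_force: 39.8
```

Call:
{"name": "apply_moves", "arguments": {
  "delta_pos": [
    [-0.005,0,0],
    [-0.005,0,0],
    [-0.005,0,0]
  ],
  "twist": [0,0,0]
}}

```text
t: 12.55
tool_pos: [0.508, -0.1619, 0.0398]
tcp_rot: [0.001, 1.0, -0.018, 0.003]
contact_force: [8.5, -0.1, -1.9]
width: 0.0489
grip_force: 39.8
```

Call:
{"name": "apply_moves", "arguments": {
  "delta_pos": [
    [-0.005,0,0],
    [-0.005,0,0],
    [-0.005,0,0]
  ],
  "twist": [0,0,0]
}}

```text
t: 12.85
tool_pos: [0.5078, -0.1619, 0.0399]
tcp_rot: [0.001, 1.0, -0.018, 0.003]
contact_force: [9.2, -0.5, -2.2]
width: 0.0491
grip_force: 39.8
```

Call:
{"name": "apply_moves", "arguments": {
  "delta_pos": [
    [0,0,0.005],
    [0,0,0.01],
    [0,0,0.01]
  ],
  "twist": [0,0,0]
}}

```text
t: 13.15
tool_pos: [0.5079, -0.1619, 0.0391]
tcp_rot: [0.001, 1.0, -0.018, 0.003]
contact_force: [9.0, 1.1, 1.5]
width: 0.0493
grip_force: 40.1
```

Call:
{"name": "apply_moves", "arguments": {
  "delta_pos": [
    [0,0,0.005],
    [0,0,0.01],
    [0,0,0.01]
  ],
  "twist": [0,0,0]
}}

```text
t: 13.45
tool_pos: [0.5081, -0.162, 0.0383]
tcp_rot: [0.001, 1.0, -0.018, 0.004]
contact_force: [8.9, 0.6, 2.8]
width: 0.0495
grip_force: 40.3
```

Call:
{"name": "apply_moves", "arguments": {
  "delta_pos": [
    [-0.003,0,0.005],
    [-0.003,0,0.01],
    [-0.003,0,0.01]
  ],
  "twist": [0,0,0]
}}

```text
t: 13.75
tool_pos: [0.5083, -0.162, 0.0375]
tcp_rot: [0.001, 1.0, -0.018, 0.004]
contact_force: [9.9, 1.0, 3.9]
width: 0.0492
grip_force: 40.4
```

```bash
python3 -c "
from h import *
go(.5078,-.1615,.034,np.radians(-2.2)); print(sensors.sense()['ft_torque'])
f=cams.grab_frame('scene');save(f,'s6.png',(230,215,350,301),6)"
```

```text
delta -0.005 -0.004 0.035 twist 0.003 yaw -2.1 pos [ 0.5083 -0.162   0.0375] F [9.9 1.  3.9] t 13.75
[ 0.14075554 -1.62065503 -0.03454481]
```

View pics/s6.png

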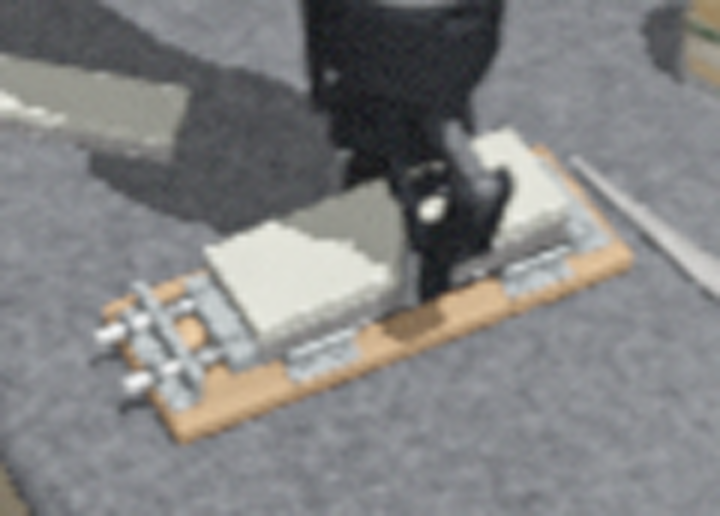

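The far end is dropping in behind the fixed jaw (crop 575,215), and the dark gap underneath is closing. I'll keep rocking it down.

Call:
{"name": "apply_moves", "arguments": {
  "delta_pos": [
    [0,0,0.005],
    [0,0,0.01],
    [0,0,0.015],
    [0,0,0.015]
  ],
  "twist": [0,0,0,0]
}}

```text
t: 14.2
tool_pos: [0.5087, -0.162, 0.036]
tcp_rot: [0.001, 1.0, -0.018, 0.004]
contact_force: [10.0, 0.1, 3.1]
width: 0.0491
grip_force: 40.4
```

Call:
{"name": "apply_moves", "arguments": {
  "delta_pos": [
    [0,0,0.005],
    [0,0,0.01],
    [0,0,0.01]
  ],
  "twist": [0,0,0]
}}

```text
t: 14.5
tool_pos: [0.5089, -0.162, 0.0351]
tcp_rot: [0.001, 1.0, -0.018, 0.005]
contact_force: [9.9, 1.1, 4.1]
width: 0.0492
grip_force: 40.6
```

Call:
{"name": "apply_moves", "arguments": {
  "delta_pos": [
    [0,0,0.005],
    [0,0,0.01],
    [0,0,0.01]
  ],
  "twist": [0,0,0]
}}

```text
t: 14.8
tool_pos: [0.5091, -0.162, 0.0342]
tcp_rot: [0.001, 1.0, -0.018, 0.005]
contact_force: [11.4, 0.3, 4.5]
width: 0.0492
grip_force: 40.7
```

Call:
{"name": "apply_moves", "arguments": {
  "delta_pos": [
    [0,0,0.005],
    [0,0,0.005],
    [0,0,0.005]
  ],
  "twist": [0,0,0]
}}

```text
t: 15.1
tool_pos: [0.5091, -0.162, 0.0341]
tcp_rot: [0.001, 1.0, -0.018, 0.005]
contact_force: [9.7, 0.9, 8.5]
width: 0.0492
grip_force: 41.2
```

Call:
{"name": "apply_moves", "arguments": {
  "delta_pos": [
    [0.01,0,0],
    [0.02,0,0],
    [0.03,0,0],
    [0.03,0,0]
  ],
  "twist": [0,0,0,0]
}}

```text
t: 15.5
tool_pos: [0.5092, -0.162, 0.0341]
tcp_rot: [0.0, 1.0, -0.018, 0.002]
contact_force: [4.4, 1.1, 13.2]
width: 0.0493
grip_force: 41.7
```

Call:
{"name": "apply_moves", "arguments": {
  "delta_pos": [
    [0.01,0,-0.005],
    [0.02,0,-0.01],
    [0.02,0,-0.01]
  ],
  "twist": [0,0,0]
}}

```text
t: 15.8
tool_pos: [0.5094, -0.162, 0.0342]
tcp_rot: [0.0, 1.0, -0.019, 0.001]
contact_force: [2.9, 1.3, 7.8]
width: 0.0491
grip_force: 41.1
```

Run:
```python
from h import *
f=cams.grab_frame("scene"); save(f,"s7.png",(230,215,350,301),6)
go(.5083,-.1615,.034,np.radians(-2.2))
```

```text
delta -0.011 -0.005 0.001 twist 0.002 yaw -2.14 pos [ 0.5094 -0.162   0.0341] F [2.4 1.4 8.2] t 15.85
```

View pics/s7.png

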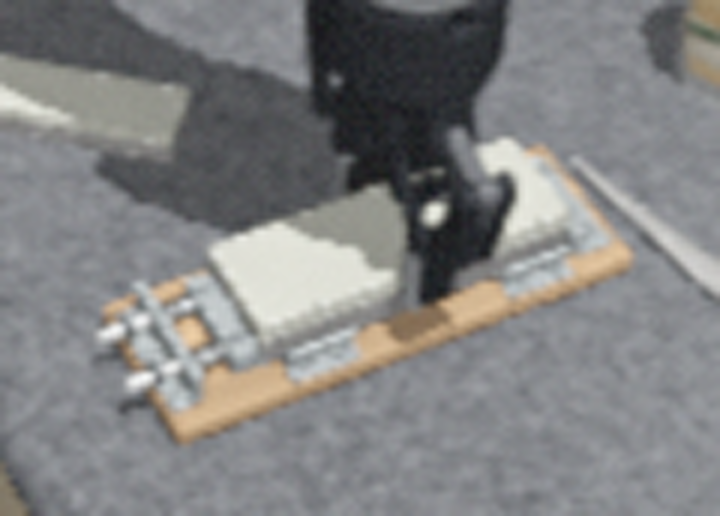

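The stone looks flat between the jaws, and the rods are still pushed out. I'll let go and lift away.

Call:
{"name": "apply_moves", "arguments": {
  "delta_pos": [
    [0,0,-0.005],
    [0,0,-0.005],
    [0,0,-0.005],
    [0,0,-0.005],
    [0,0,-0.005],
    [0,0,-0.005]
  ],
  "twist": [0,0,0,0,0,0],
  "claw": 80
}}

```text
t: 16.45
tool_pos: [0.5085, -0.1619, 0.0338]
tcp_rot: [-0.0, 1.0, -0.019, -0.0]
contact_force: [-0.3, 0.0, 0.8]
width: 0.08
grip_force: 0.0
```

Call:
{"name": "apply_moves", "arguments": {
  "delta_pos": [
    [0,0,-0.1],
    [0,0,-0.3],
    [0,0,-0.6],
    [0,0,-0.9],
    [0,0,-1.0]
  ],
  "twist": [0,0,0,0,0]
}}

```text
t: 16.95
tool_pos: [0.5099, -0.1626, 0.1371]
tcp_rot: [0.001, 1.0, -0.019, 0.002]
contact_force: [0.2, -0.9, -0.2]
width: 0.08
grip_force: 0.0
```

Call:
{"name": "apply_moves", "arguments": {
  "delta_pos": [
    [0,-0.4,0],
    [0,-0.8,0],
    [0,-1.0,0],
    [0,-1.0,0],
    [0,-1.0,0]
  ],
  "twist": [0,0,0,0,0]
}}

```text
t: 17.45
tool_pos: [0.5124, -0.0621, 0.134]
tcp_rot: [0.0, 1.0, -0.019, -0.0]
contact_force: [0.6, -0.2, -0.4]
width: 0.0798
grip_force: 0.0
```

Run:
```python
from h import *
np.set_printoptions(precision=4,suppress=True)
F={c:cams.grab_frame(c) for c in("scene","top")}
save(F["scene"],"s8.png",(230,215,350,301),6)
for c in F:
    print(c,*fit([(F[c],white(F[c],(.508,-.162),.09))],(.508,-.162,3.105),.15,.05,.028,.041))
print(sensors.sense()["t"])
```

```text
scene [ 0.5131 -0.159   3.1093] 328.77647058823527
top [ 0.4893 -0.1723  2.9008] 287.34509803921566
17.55
```

View pics/s8.png

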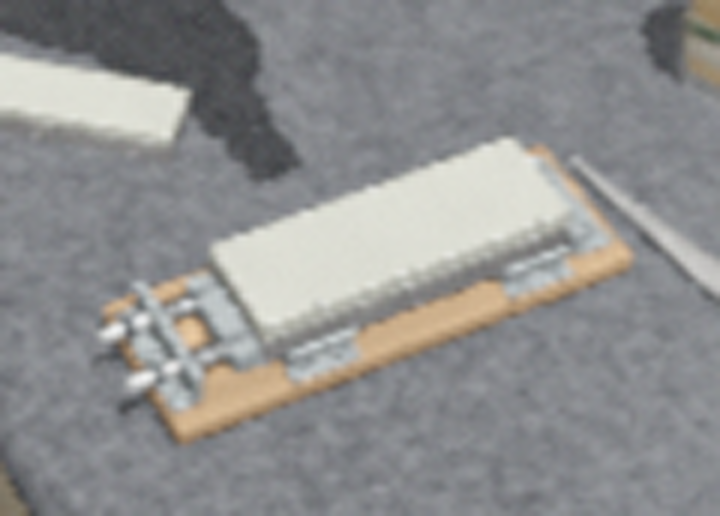

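The stone lies between the jaws with the gripper away. I'll check that it is flat from the corners of its top face.

Run:
```python
from h import *
np.set_printoptions(precision=4,suppress=True)
f=cams.grab_frame("scene"); q=lambda u,v:(230+(u+.5)/6-.5,215+(v+.5)/6-.5)
for n,u,v in(("nL",211,243),("nR",264,334),("fL",512,138),("fR",576,203)): print(n,at_z(f,q(u,v),.041)[:2])
P=lambda a,b,z:np.array([.508-.99926*a-.0384*b,-.1615+.0384*a-.99926*b,z])
for a in(.075,-.075):
  for b in(-.025,.025):
    for z in(.041,.053): print(a,b,z,np.round((proj(f,P(a,b,z))-[230,215]+.5)*6-.5))
```

```text
nL [ 0.436  -0.1322]
nR [ 0.4312 -0.1862]
fL [ 0.5837 -0.1403]
fR [ 0.586 -0.186]
0.075 -0.025 0.041 [208. 247.]
0.075 -0.025 0.053 [209. 227.]
0.075 0.025 0.041 [263. 329.]
0.075 0.025 0.053 [264. 309.]
-0.075 -0.025 0.041 [511. 137.]
-0.075 -0.025 0.053 [514. 117.]
-0.075 0.025 0.041 [573. 211.]
-0.075 0.025 0.053 [576. 192.]
```

```bash
python3 -c "
from plant import workorder
print(workorder.sign_off())"
```

```text
the job is handed in; nothing more can be done
None
```

The whetstone is in its holder, lying flat between the jaws with the sprung jaw pushed back and the gripper clear; the job was handed in at about 17.6 s, but the hand-in returned no verdict.

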